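Feel the cup post into the drying rack's hidden hole

ROBOT

A 6-joint arm with a two-finger parallel gripper is mounted at the origin on the work surface. World frame = base frame: x ahead of the robot, y to its left, z up, the work surface at z = 0. Lengths are in m, angles in rad, forces in N, time in s.
With the tool pointing down it reaches from about 0.325 to 0.875 m from the base axis. Payload 4.4 kg.
Tool frame: the origin (TCP) lies at the very end of the fingers, on their centre line; the grasp point (between the pads) lies 19 mm behind it; y points along the fingers, x is the direction in which the jaws open and shut, and the axes are right-handed (so a half turn about y gives the same grasp; the last joint's range is limited). The gripper opens to 85 mm and grips with 20 to 120 N. Pads are 22 mm wide; open, the fingers measure 114 mm over their backs; the gripper's body (76 mm by 85 mm) begins 54 mm behind the grasp point. The pads swing forward as they close: fully open they stand 13 mm farther back than shut.
Start: joints at [1.058, 0.207, 1.542, -0, 1.393, -0.15], TCP at [0.204, 0.538, 0.231] pointing down, gripper open.
Joint ranges: [-2.73, 2.73], [-0.86, 2.22], [0.23, 2.46], [-1.11, 4.25], [0.08, 2.63], [-2.82, 2.82]. Speed limits (rad/s): [2.79, 2.79, 3.14, 3.14, 3.14, 3.14].

INTERFACE

Orientations are given as a unit quaternion [w, x, y, z].
In Python, from rig import env, vision gives the robot as it stands. The module is installed in compiled form; this text tells all that it offers.
- The arm moves only by the tool step_arm, never from a script. Its arguments are lists of equal length, an entry for each row: "translation": the shift along the world's x, y, z in units of 30 mm (1.0 is 30 mm), a list of three; "rotation": the turn, a rotation vector about the world's x, y, z in units of 6 degrees (1.0 is 6 degrees), a list of three; "fingers": the finger opening in mm, from 0 to 85.4. In form: {"translation": [[x, y, z], ...], "rotation": [[rx, ry, rz], ...], "fingers": [fingers, ...]}. A call has 1 to 20 rows; each row is the pose to reach, as a shift and turn from the pose commanded when the call began; what a row does not reach only later rows make up. A row lasts 1/10 s, in which the tool goes at most 50 mm and 8.59 degrees, less where a joint would pass 70% of its speed; a pose out of reach is approached as far as the arm can. A call with a gripper value outside its range is refused whole. The fingers move at their own pace and stop on an object; "grip_force" is the grip in N (left out, the last holds). Time passes only in rows, so rows that repeat a pose let the fingers close. It gives the time, the measured TCP pose, the force and the opening at its end, in the units of the state.
- env.read_state(): the state, without advancing time (a new reading comes with each control period).
- vision.get_image(name): name is "scene" or "top" or "wrist"; returns (picture, depth): 400x640x3 uint8, red, green, blue; 400x640 float32, m along the optical axis (not along the pixel's ray), 0 where there is no reading.
- vision.calibration(name): a dict with "intrinsics" (3x3 intrinsics, pixels), "k1" (the pictures are not rectified: a ray, as slopes to the right and down, at radius r is drawn at 1 + k1 r^2 times it, then the intrinsics apply), "rvec" (rotation vector, rad) and "tvec" (3), from world to camera coordinates, as OpenCV has them; the wrist camera has in their place "hand_eye" (4x4, takes a point from camera to tool coordinates, whose origin is the TCP and whose axes are the tool frame's). Camera axes: x right, y down, z forward; pixel columns grow to the right and rows downward; lengths in m; the calibration is good to about 2 mm. A picture is of the moment at which its call begins: read the wrist's pose just before it. calibration takes no time and is no camera call.
- env.job_done(): hands the job in, once; it reports no verdict.
The state is a dict: "clock": time; "q": joint angles; "joint_vel": joint speeds; "effort": joint torques, N m; "ee_pos": TCP position; "ee_rot": TCP orientation; "force": force on the tool from outside, world axes, zero at the start; "wrist_torque": the same for the moment, N m; "gripper_width": opening from 0.0 (shut) to 1.0 (fully open).
Only numpy, scipy, OpenCV 4.12 (cv2) and the standard library are available. Lean on these libraries where they do the work, as an engineer would, in place of code of your own. Each camera call takes 0.05 s, during which the arm holds its last target.

TASK

Set up the drying rack: lift the cup post out of its block in the blue tray, set its tip gently on the white strip near one end (outside where the hole can be), and slide it along the strip's middle until it drops into the hidden hole. Push it fully home so that its collar sits on the strip, and let go of it standing upright. Never press hard enough to dent the paint, and leave the cups, teapot and sugar bowl where they are.

Things in the scene. Friction and masses are not known exactly. Their poses are not given: they have to be found in the camera images.
- rack: cup-drying rack, fixed: green painted frame 310 mm long (its y axis), 100 mm wide (x), origin at the centre of its underside, z up. Down its middle, flush with two green side rails, runs a white strip. Green end blocks, 80 mm long, tops at 57 mm, close it at both ends. More than 40 N from the post dents its paint; 3 to 8 N is plenty to slide and seat the post
- strip_mid (a point): centre of the white strip's flat top (45 mm above the rack's underside), axes as the rack's: open 150 mm along y, 60 mm along x. One 14 mm blind hole for the post, 33 mm deep, has its centre on x = 0, at an unmeasured place between y = -40 and +40 mm, new each time. A flush white dust plug on a weak spring (under 0.6 N) hides it and sinks under the post's tip
- post_grip (a point): centre of the dark wooden head, 24 x 24 mm and 45 mm tall, of the cup post (about 0.1 kg); its sides lie along this point's x and y, z is up along the post. At the start the post stands upright in a loose 17 mm hole of a wooden block (60 x 60 mm, top 36 mm above the table), tip 25 mm down in it: lift it straight up
- post_tip (a point): centre of the post's lower end face, 92.5 mm below post_grip. Steel shaft 12 mm in diameter, tapering to 7 mm over the last 5 mm. A 22 mm wide collar has its underside 25 mm above the tip and meets the strip when the post is fully home
- post: the whole loose cup post, 115 mm tall; origin at its tip, z up along it
- tray: small blue plastic tray, fixed, 170 (x) x 210 mm (y), rim 22 mm high, origin at the centre of its underside; it carries the wooden block (centre at y = -50 mm) and one glass cup (at y = +55 mm)
- cup1_center (a point): centre (half-way up) of a clear tea glass upside down, 62 mm wide at the rim below, 50 mm at the top, 76 mm tall; leave alone; this one stands in the tray
- cup2_center (a point): centre (half-way up) of a clear tea glass upside down, 62 mm wide at the rim below, 50 mm at the top, 76 mm tall; leave alone
- cup3_center (a point): centre (half-way up) of a clear tea glass upside down, 62 mm wide at the rim below, 50 mm at the top, 76 mm tall; leave alone
- cup4_center (a point): centre (half-way up) of a clear tea glass upside down, 62 mm wide at the rim below, 50 mm at the top, 76 mm tall; leave alone
- teapot_center (a point): a stainless steel teapot's belly axis, 60 mm up; 130 mm wide, 137 mm tall, spout to its -y and handle to its +y; leave alone
- sugar_center (a point): a green ceramic sugar bowl's axis, 45 mm up; 96 mm wide, 100 mm tall; leave alone

How it is judged:
On the way:
1. the post's tip rests on the top of the white strip near one of its ends, pressed lightly against it (contact force between post and rack above 0.4 N and z of post_tip in the frame of rack between 0.042 and 0.048 m and x of post_tip in the frame of rack between -0.012 and 0.012 m and y of post_tip in the frame of rack between -0.08 and 0.08 m and (y of post_tip in the frame of rack above 0.035 m or y of post_tip in the frame of rack below -0.035 m)), for 0.15 s.
At the end, for the whole second after the job is handed in: the post stands at rest and upright (within 0.12 rad) in the rack's hidden hole, its tip at least 22 mm below the strip's top (collar within 3 mm of the strip) (z of post_tip in the frame of rack below 0.023 m and x of post_tip in the frame of rack between -0.012 and 0.012 m and y of post_tip in the frame of rack between -0.055 and 0.055 m and angle between post_tip's own z axis and vertical below 0.12 rad and linear speed of post below 0.02 m/s); the robot touches nothing.
It fails at once if the post pressed on the rack with more than 40 N (contact force between post and rack above 40 N).
It fails at once if a glass cup, the teapot or the sugar bowl moved by more than 15 mm (distance of any of cup1_center, cup2_center, cup3_center, cup4_center, teapot_center, sugar_center from where it was at the start of the episode above 0.015 m).
It also fails if it takes over 58 s, if anything falls off the work surface, if the arm or the gripper's body presses on something with over 40 N, if the wrist force passes 120 N, or if a joint passes its speed limit or range.

## Working session

There is one attempt and no reset: what is moved stays moved. The work goes in short steps, Python scripts to look and compute and a tool call to move; the robot and the scene stay as the last step left them, time stands still between calls to the robot, and variables do not carry over. Pictures are saved under pics/ and viewed, and the job is handed in when it is done.

Besides the shell and the picture viewer there is one more tool, called as name(argument=value, ...) on one line, values as JSON. step_arm: Moves the arm, as the interface text tells. Its arguments: {"type":"object","properties":{"translation":{"type":"array","items":{"type":"array","items":{"type":"number"}}},"rotation":{"type":"array","items":{"type":"array","items":{"type":"number"}}},"fingers":{"type":"array","items":{"type":"number"}},"grip_force":{"type":"number"}},"required":["translation","rotation","fingers"]}

```bash
mkdir -p pics; cat > h.py <<'E'
import numpy as np, cv2
from rig import env, vision
def save(n,tag):
    p,d=vision.get_image(n); cv2.imwrite(f'pics/{tag}.png',p[:,:,::-1]); np.save(f'pics/{tag}_d.npy',d); return p,d
E
python3 - <<'E'
from h import *
print(env.read_state())
for n in ['scene','top','wrist']:
    save(n,n+'0'); print(n,vision.calibration(n))
E
```

```text
{'clock': 0.0, 'q': array([ 1.05749540e+00,  2.07456237e-01,  1.54296046e+00,  6.12818476e-06,
        1.39350247e+00, -1.50488773e-01]), 'joint_vel': array([-1.36611733e-03, -8.98778088e-05,  2.38716552e-03, -5.86376212e-04,
       -6.04886614e-05, -1.11567688e-03]), 'effort': array([ 1.08469030e-03, -3.83019662e+01, -2.91604060e+01, -1.95943344e-04,
        1.02031702e-02, -1.49597702e-05]), 'ee_pos': array([0.20369521, 0.53689776, 0.23010211]), 'ee_rot': array([-0.58164324,  0.58236015,  0.4008482 , -0.40232886]), 'force': array([0.2280713 , 0.082126  , 1.22341386]), 'wrist_torque': array([-0.02354863, -0.03516337, -0.04944271]), 'gripper_width': 0.9981733065588463}
scene {'intrinsics': array([[384.13196654,   0.        , 321.50594893],
       [  0.        , 384.13196654, 203.50701212],
       [  0.        ,   0.        ,   1.        ]]), 'k1': -0.010362420032670915, 'rvec': array([ 2.025839  ,  1.49295784, -0.55987425]), 'tvec': array([-0.20651991, -0.42245891,  1.64246791])}
top {'intrinsics': array([[366.08546914,   0.        , 315.36844125],
       [  0.        , 366.08546914, 205.99837073],
       [  0.        ,   0.        ,   1.        ]]), 'k1': -0.044597003799955764, 'rvec': array([ 2.19192081, -2.17966704,  0.05316769]), 'tvec': array([0.00415098, 0.63178342, 1.27085318])}
wrist {'intrinsics': array([[284.54457189,   0.        , 318.79140414],
       [  0.        , 284.54457189, 202.43141381],
       [  0.        ,   0.        ,   1.        ]]), 'k1': -0.05090434290237862, 'hand_eye': array([[ 9.99999175e-01,  1.21117311e-03, -4.27734627e-04,
        -5.04218310e-04],
       [ 7.61042544e-04, -2.90414633e-01,  9.56900602e-01,
        -1.42201071e-01],
       [ 1.03475188e-03, -9.56900138e-01, -2.90415315e-01,
         7.34847088e-02],
       [ 0.00000000e+00,  0.00000000e+00,  0.00000000e+00,
         1.00000000e+00]])}
```

View pics/top0.png

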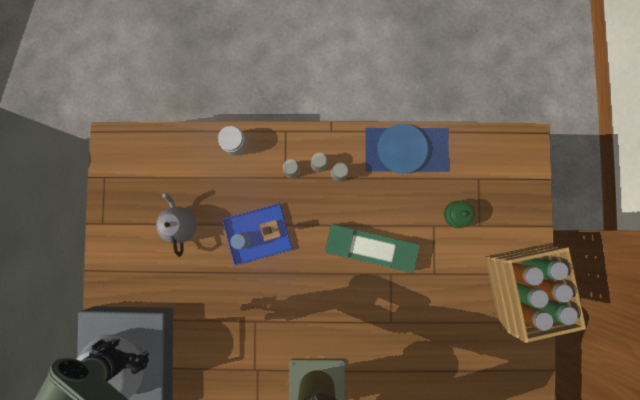

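View pics/scene0.png

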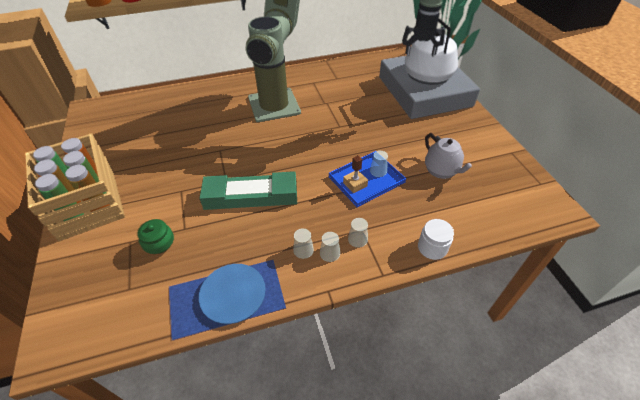

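View pics/wrist0.png

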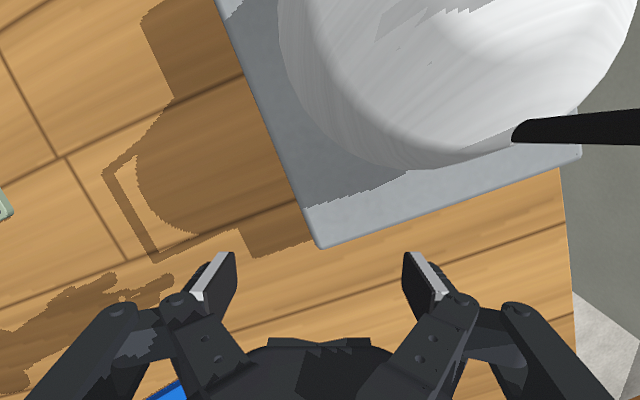

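The top view shows the post head around (268,231), tray around (257,234), rack strip centre around (373,248), with cup 1 at (238,241). Next I'll enlarge these areas.

```bash
python3 - <<'E'
import cv2
t=cv2.imread('pics/top0.png'); s=cv2.imread('pics/scene0.png')
cv2.imwrite('pics/c1.png',cv2.resize(t[190:290,215:315],None,fx=6,fy=6,interpolation=cv2.INTER_CUBIC))
cv2.imwrite('pics/c2.png',cv2.resize(t[210:290,315:435],None,fx=6,fy=6,interpolation=cv2.INTER_CUBIC))
cv2.imwrite('pics/c3.png',cv2.resize(s[140:220,320:420],None,fx=7,fy=7,interpolation=cv2.INTER_CUBIC))
cv2.imwrite('pics/c4.png',cv2.resize(s[160:225,190:310],None,fx=6,fy=6,interpolation=cv2.INTER_CUBIC))
E
```

```text
(no output)
```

View pics/c1.png

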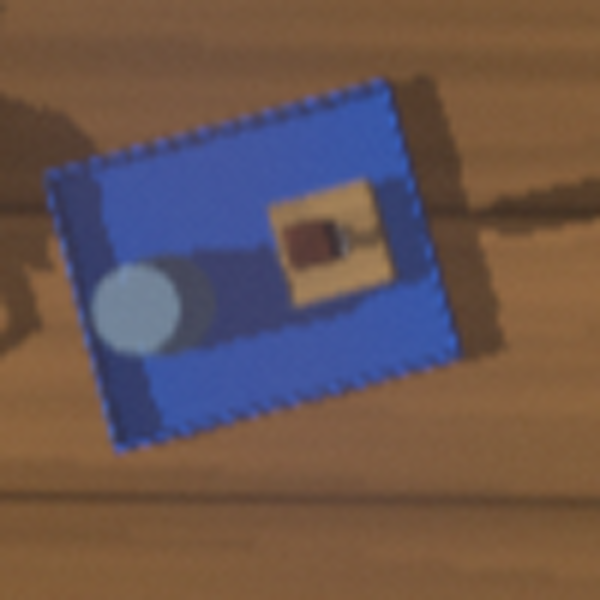

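View pics/c2.png

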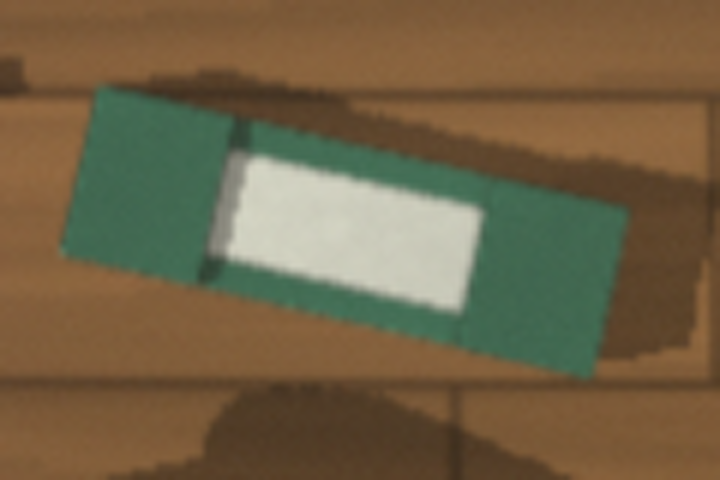

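View pics/c3.png

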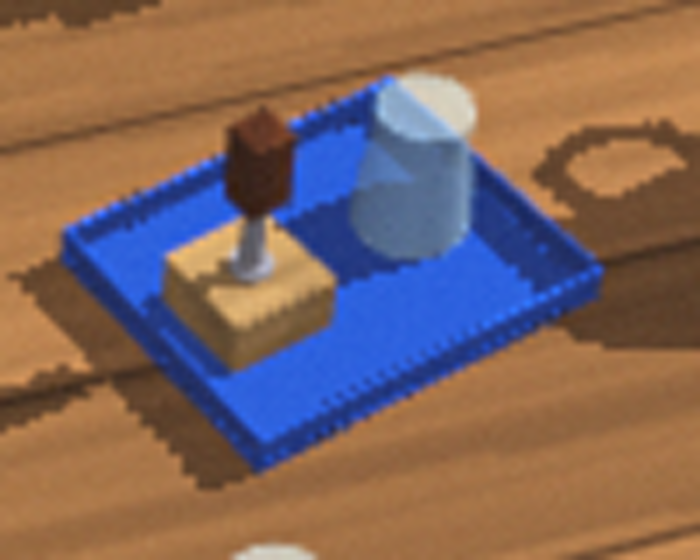

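View pics/c4.png

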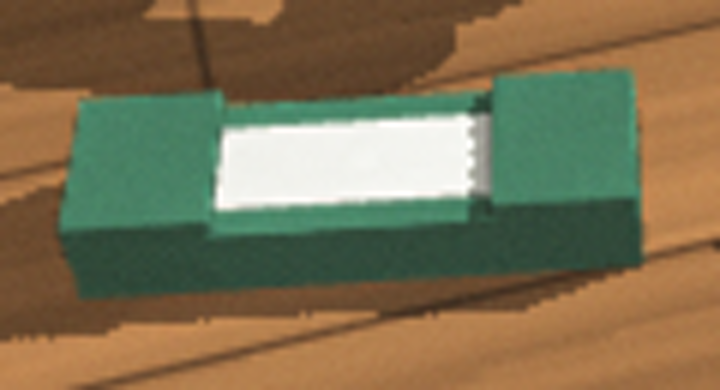

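```bash
cat >> h.py <<'E'
from scipy.spatial.transform import Rotation as R
def ray(name,uv,pose=None):
    c=vision.calibration(name); K=c['intrinsics']
    uv=np.asarray(uv,float).reshape(-1,2)
    xy=cv2.undistortPoints(uv.reshape(-1,1,2),K,np.array([c['k1'],0,0,0,0])).reshape(-1,2)
    d=np.c_[xy,np.ones(len(xy))]
    if 'rvec' in c:
        M=cv2.Rodrigues(c['rvec'])[0]; return -M.T@c['tvec'], d@M
    p,q=pose; T=R.from_quat(np.roll(q,-1)).as_matrix(); H=c['hand_eye']
    return T@H[:3,3]+p, (d@H[:3,:3].T)@T.T
def atz(name,uv,z,pose=None):
    o,d=ray(name,uv,pose); return o+d*((z-o[2])/d[:,2])[:,None]
def tri(a,b):
    # a,b=(o,d) single rays
    A=0;B=0
    for o,d in (a,b):
        d=d.reshape(3)/np.linalg.norm(d); P=np.eye(3)-np.outer(d,d); A=A+P;B=B+P@o
    x=np.linalg.solve(A,B)
    res=[np.linalg.norm((np.eye(3)-np.outer(d.reshape(3),d.reshape(3))/(d@d.T).item())@(x-o)) for o,d in (a,b)]
    return x,res
def crop(u,v,x0,y0,f): return [x0+(u+.5)/f-.5,y0+(v+.5)/f-.5]
E
python3 - <<'E'
from h import *
T=lambda u,v:crop(u,v,215,190,6); T2=lambda u,v:crop(u,v,315,210,6)
S=lambda u,v:crop(u,v,320,140,7); S2=lambda u,v:crop(u,v,190,160,6)
print('head',tri(ray('top',T(310,243)),ray('scene',S(262,130))))
# rack outer top corners: top TL(98,87) TR(628,207) BR(595,378) BL(62,252)
tc=[(98,87),(628,207),(595,378),(62,252)]; sc=[(642,197),(62,232),(80,100),(632,70)]
for a,b in zip(tc,sc): print(tri(ray('top',T2(*a)),ray('scene',S2(*b))),atz('top',T2(*a),.057))
for a in [(50,170),(385,80),(465,355),(120,450)]: print('tray',atz('top',T(*a),.022))
for a in [(270,205),(370,178),(392,283),(295,305)]: print('block',atz('top',T(*a),.036))
print('strip',[atz('top',T2(*a),.045).round(4) for a in [(233,150),(486,207),(464,314),(208,257)]])
d=np.load('pics/top0_d.npy'); 
import itertools
for p in [(266,231),(275,236),(373,248),(340,242)]: 
    o,r=ray('top',p); print(p,(o+r[0]*d[p[1],p[0]]).round(4))
E
```

```text
head (array([0.54720004, 0.16620749, 0.12554913]), [np.float64(0.0017444332326547972), np.float64(0.0017444332326547155)])
(array([ 0.56845356, -0.04448424,  0.05328953]), [np.float64(0.0017631490051374414), np.float64(0.0017631490051374537)]) [[ 0.56801785 -0.0460859   0.057     ]]
(array([ 0.50175267, -0.34545775,  0.05489514]), [np.float64(0.0018883290624927673), np.float64(0.0018883290624927141)]) [[ 0.50158366 -0.34682617  0.057     ]]
(array([ 0.4053415 , -0.32604168,  0.05557314]), [np.float64(0.0016961451987262534), np.float64(0.0016961451987264984)]) [[ 0.40524328 -0.32741204  0.057     ]]
(array([ 0.47474593, -0.02500298,  0.05509021]), [np.float64(0.0011249074676059072), np.float64(0.0011249074676059024)]) [[ 0.47461518 -0.02606984  0.057     ]]
tray [[0.58772448 0.33354999 0.022     ]]
tray [[0.64175439 0.13668549 0.022     ]]
tray [[0.48144176 0.08816153 0.022     ]]
tray [[0.4245977 0.2892863 0.022    ]]
block [[0.56789373 0.20104213 0.036     ]]
block [[0.58388419 0.14315686 0.036     ]]
block [[0.52333815 0.12971285 0.036     ]]
block [[0.51026321 0.1857333  0.036     ]]
strip [array([[ 0.5325, -0.1239,  0.045 ]]), array([[ 0.5007, -0.2686,  0.045 ]]), array([[ 0.4398, -0.2558,  0.045 ]]), array([[ 0.4715, -0.1096,  0.045 ]])]
(266, 231) [0.5438 0.1652 0.1263]
(275, 236) [0.5259 0.1465 0.0383]
(373, 248) [ 0.4871 -0.1909  0.0461]
(340, 242) [ 0.5073 -0.0773  0.0549]
```

```bash
python3 - <<'E'
from h import *
s=env.read_state(); M=R.from_quat(np.roll(s['ee_rot'],-1)).as_matrix(); print(M.round(3))
print(np.degrees(np.arctan2(M[1,0],M[0,0])))
E
```

```text
[[ 0.355 -0.001 -0.935]
 [ 0.935 -0.002  0.355]
 [-0.002 -1.     0.   ]]
69.21205689231236
```

step_arm(translation=[[5.7, -6.2, 0], [11.4, -12.4, 0], [11.4, -12.4, 0], [11.4, -12.4, 0], [11.4, -12.4, 0], [11.4, -12.4, 0], [11.4, -12.4, 0], [11.4, -12.4, 0], [11.4, -12.4, 0], [11.4, -12.4, 0], [11.4, -12.4, 0], [11.4, -12.4, 0], [11.4, -12.4, 0], [11.4, -12.4, 0], [11.4, -12.4, 0], [11.4, -12.4, 0]], rotation=[[0, 0, 3], [0, 0, 6], [0, 0, 6], [0, 0, 6], [0, 0, 6], [0, 0, 6], [0, 0, 6], [0, 0, 6], [0, 0, 6], [0, 0, 6], [0, 0, 6], [0, 0, 6], [0, 0, 6], [0, 0, 6], [0, 0, 6], [0, 0, 6]], fingers=[85, 85, 85, 85, 85, 85, 85, 85, 85, 85, 85, 85, 85, 85, 85, 85], grip_force=40)

```text
clock: 1.75
ee_pos: [0.5454, 0.1666, 0.2314]
ee_rot: [-0.429, 0.429, 0.562, -0.562]
force: [0.2, 1.7, 0.1]
gripper_width: 1.0
```

```bash
python3 - <<'E'
from h import *
s=env.read_state(); print(s['clock'],s['q'],s['ee_pos'],s['ee_rot'],s['force'],s['joint_vel'].max())
np.save('pics/w1_pose.npy',np.r_[s['ee_pos'],s['ee_rot']])
save('wrist','w1')
E
```

```text
1.75 [ 1.44703877e-01  1.96541360e-01  1.55325344e+00  1.17464836e-04
  1.39176598e+00 -1.69347463e+00] [0.54539851 0.16662411 0.2313929 ] [-0.42891894  0.42887627  0.56221707 -0.5621438 ] [0.24416233 1.74025955 0.06671118] 0.0006884074697875826
```

View pics/w1.png

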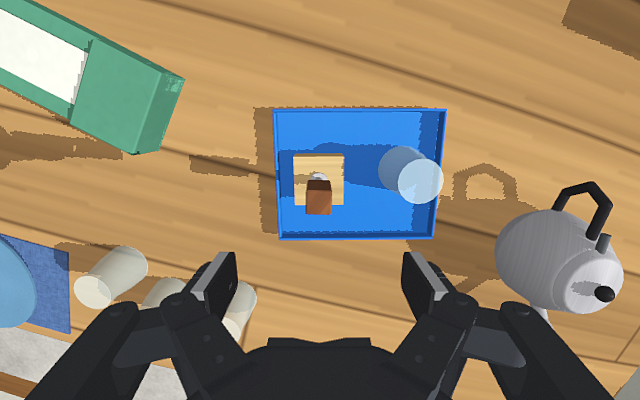

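The post head is visible at about (318,202), with its sides nearly aligned to the image axes and hence to the jaws. I'll enlarge it.

```bash
python3 - <<'E'
import cv2
t=cv2.imread('pics/w1.png')
cv2.imwrite('pics/c5.png',cv2.resize(t[145:225,280:360],None,fx=7,fy=7,interpolation=cv2.INTER_CUBIC))
E
```

```text
(no output)
```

View pics/c5.png

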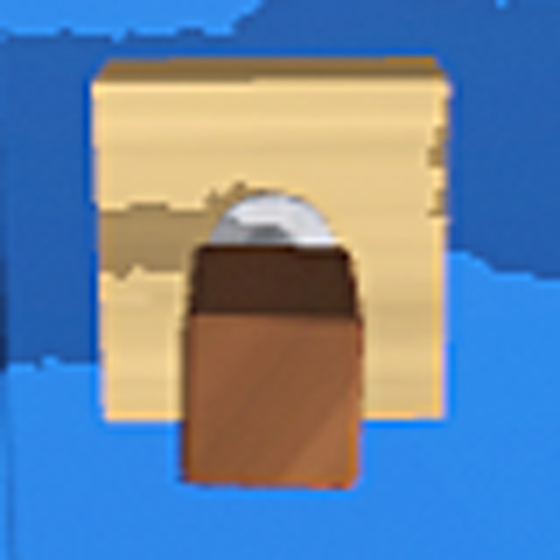

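```bash
python3 - <<'E'
from h import *
a=np.load('pics/w1_pose.npy'); pose=(a[:3],a[3:])
W=lambda u,v:crop(u,v,280,145,7)
P=np.array([(187,315),(361,318),(357,487),(181,482)])
uv=[W(*p) for p in P]
X=atz('wrist',uv,.126,pose); print(X, X.mean(0))
for i in range(4): e=X[(i+1)%4]-X[i]; print(np.linalg.norm(e),np.degrees(np.arctan2(e[1],e[0])))
T=lambda u,v:crop(u,v,215,190,6)
c=W(*P.mean(0))
print(tri(ray('wrist',c,pose),ray('top',T(310,243))))
print('scene',tri(ray('wrist',c,pose),ray('scene',crop(262,130,320,140,7))))
B=atz('wrist',[W(*p) for p in [(92,82),(448,82),(443,420),(104,420)]],.036,pose); print(B,B.mean(0))
M=R.from_quat(np.roll(a[3:],-1)).as_matrix(); print(M.round(3),np.degrees(np.arctan2(M[1,0],M[0,0])))
E
```

```text
[[0.53806122 0.15214553 0.126     ]
 [0.53252786 0.17375693 0.126     ]
 [0.55469865 0.17960814 0.126     ]
 [0.56016698 0.15710807 0.126     ]] [0.54636368 0.16565467 0.126     ]
0.022308534986761625 104.36142633029222
0.022929906121588975 14.784146621975191
0.023155033908071054 -76.33989957183486
0.022655936389746556 -167.34736728407447
(array([0.54680042, 0.16530942, 0.12355973]), [np.float64(0.0005098142052714155), np.float64(0.0005098142052714363)])
scene (array([0.54687418, 0.16688999, 0.12510871]), [np.float64(0.001249946113947551), np.float64(0.0012499461139475628)])
[[0.5261762  0.12848558 0.036     ]
 [0.51021413 0.18652689 0.036     ]
 [0.56776847 0.2029628  0.036     ]
 [0.58373514 0.14491963 0.036     ]] [0.54697348 0.16572373 0.036     ]
[[-0.264  0.    -0.964]
 [ 0.964  0.    -0.264]
 [ 0.    -1.    -0.   ]] 105.31867194489602
```

step_arm(translation=[[0.04, -0.04, -1], [0.04, -0.04, -2], [0.04, -0.04, -3], [0.04, -0.04, -4], [0.04, -0.04, -4.87], [0.04, -0.04, -4.87], [0.04, -0.04, -4.87], [0.04, -0.04, -4.87], [0.04, -0.04, -4.87], [0.04, -0.04, -4.87], [0.04, -0.04, -4.87], [0.04, -0.04, -4.87], [0.04, -0.04, -4.87], [0.04, -0.04, -4.87]], rotation=[[0, 0, 0], [0, 0, 0], [0, 0, 0], [0, 0, 0], [0, 0, 0], [0, 0, 0], [0, 0, 0], [0, 0, 0], [0, 0, 0], [0, 0, 0], [0, 0, 0], [0, 0, 0], [0, 0, 0], [0, 0, 0]], fingers=[75, 60, 60, 60, 60, 50, 36, 20, 20, 20, 20, 20, 20, 20], grip_force=40)

```text
clock: 3.2
ee_pos: [0.5486, 0.1647, 0.087]
ee_rot: [-0.429, 0.43, 0.563, -0.561]
force: [-0.6, 0.3, 6.2]
gripper_width: 0.281
```

```bash
python3 - <<'E'
from h import *
s=env.read_state(); print(s['clock'],s['ee_pos'],s['force'],s['wrist_torque'],s['gripper_width'])
np.save('pics/w2_pose.npy',np.r_[s['ee_pos'],s['ee_rot']])
save('wrist','w2')
E
```

```text
3.2 [0.5486403  0.16465457 0.08698184] [-0.57930839  0.27655702  6.18125936] [0.07127337 0.13418171 0.02982713] 0.2814070449540769
```

View pics/w2.png

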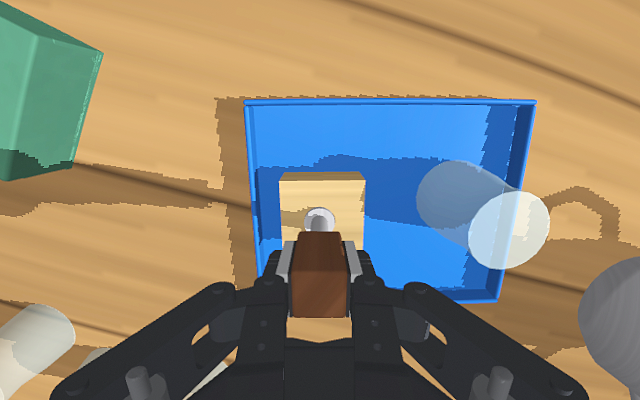

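Opening is 24 mm, so the head is gripped. Next is a straight lift.

step_arm(translation=[[0, 0, 0.3], [0, 0, 0.7], [0, 0, 1.2], [0, 0, 1.8], [0, 0, 2.4], [0, 0, 3], [0, 0, 3], [0, 0, 3]], rotation=[[0, 0, 0], [0, 0, 0], [0, 0, 0], [0, 0, 0], [0, 0, 0], [0, 0, 0], [0, 0, 0], [0, 0, 0]], fingers=[20, 20, 20, 20, 20, 20, 20, 20])

```text
clock: 4.05
ee_pos: [0.5474, 0.1642, 0.1759]
ee_rot: [-0.429, 0.43, 0.562, -0.562]
force: [-0.9, 0.7, -1.1]
gripper_width: 0.277
```

```bash
python3 - <<'E'
from h import *
s=env.read_state(); print(s['clock'],s['ee_pos'],s['force'],s['wrist_torque'],s['gripper_width'])
np.save('pics/w3_pose.npy',np.r_[s['ee_pos'],s['ee_rot']])
save('wrist','w3');save('scene','s3')
t=cv2.imread('pics/w3.png'); s=cv2.imread('pics/s3.png')
cv2.imwrite('pics/w3c.png',np.vstack([cv2.resize(t[150:330,220:420],None,fx=3,fy=3)[:, :],])) 
cv2.imwrite('pics/s3c.png',cv2.resize(s[60:200,290:430],None,fx=4,fy=4,interpolation=cv2.INTER_CUBIC))
E
```

```text
4.05 [0.54737996 0.16424071 0.17588625] [-0.94453925  0.72290036 -1.1377928 ] [-0.04732052 -0.00239877  0.04161535] 0.276993676641079
```

View pics/w3c.png

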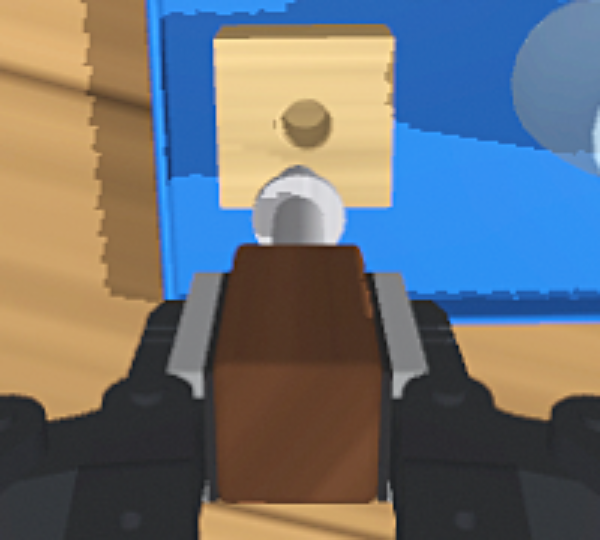

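View pics/s3c.png

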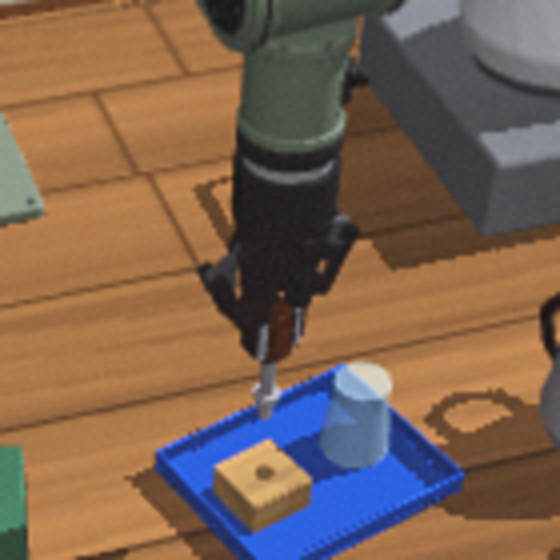

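step_arm(translation=[[-0.1, -0.8, 0.2], [-0.3, -1.8, 0.3], [-0.5, -2.8, 0.3], [-0.6, -3.8, 0.3], [-0.8, -4.8, 0.3], [-1, -5.8, 0.3], [-1.1, -6.8, 0.3], [-1.3, -7.8, 0.3], [-1.4, -8.8, 0.3], [-1.6, -9.5, 0.3], [-1.6, -9.84, 0.3], [-1.6, -9.84, 0.3], [-1.6, -9.84, 0.3], [-1.6, -9.84, 0.3]], rotation=[[0, 0, -0.4], [0, 0, -0.9], [0, 0, -1.4], [0, 0, -1.9], [0, 0, -2.4], [0, 0, -2.9], [0, 0, -3.4], [0, 0, -3.9], [0, 0, -4.4], [0, 0, -4.6], [0, 0, -4.62], [0, 0, -4.62], [0, 0, -4.62], [0, 0, -4.62]], fingers=[20, 20, 20, 20, 20, 20, 20, 20, 20, 20, 20, 20, 20, 20])

```text
clock: 5.55
ee_pos: [0.4993, -0.1297, 0.1838]
ee_rot: [0.552, -0.551, -0.443, 0.443]
force: [0.4, 0.3, -1.1]
gripper_width: 0.274
```

```bash
python3 - <<'E'
from h import *
a=np.load('pics/w3_pose.npy'); print('tip3',atz('wrist',[319.8,205.5],.1024,(a[:3],a[3:])),a[:3])
s=env.read_state(); print(s['clock'],s['ee_pos'],s['force'],s['wrist_torque'],s['gripper_width'])
np.save('pics/w4_pose.npy',np.r_[s['ee_pos'],s['ee_rot']])
save('wrist','w4');save('scene','s4');save('top','t4')
E
```

```text
tip3 [[0.54203107 0.16288898 0.1024    ]] [0.54737996 0.16424071 0.17588625]
5.55 [ 0.49928756 -0.12968139  0.18384309] [ 0.41985115  0.27607562 -1.0510986 ] [ 0.02700524 -0.01782083  0.00123028] 0.27350373938472766
```

View pics/w4.png

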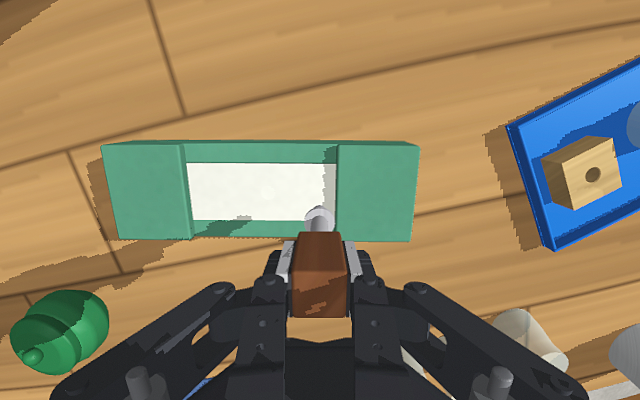

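```bash
python3 - <<'E'
import cv2
t=cv2.imread('pics/w4.png')
cv2.imwrite('pics/c6.png',cv2.resize(t[130:250,95:225],None,fx=6,fy=6,interpolation=cv2.INTER_CUBIC)[:600])
cv2.imwrite('pics/c7.png',cv2.resize(t[130:250,300:430],None,fx=5,fy=5,interpolation=cv2.INTER_CUBIC))
cv2.imwrite('pics/c6.png',cv2.resize(t[130:250,95:225],None,fx=5,fy=5,interpolation=cv2.INTER_CUBIC))
E
```

```text
(no output)
```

View pics/c6.png

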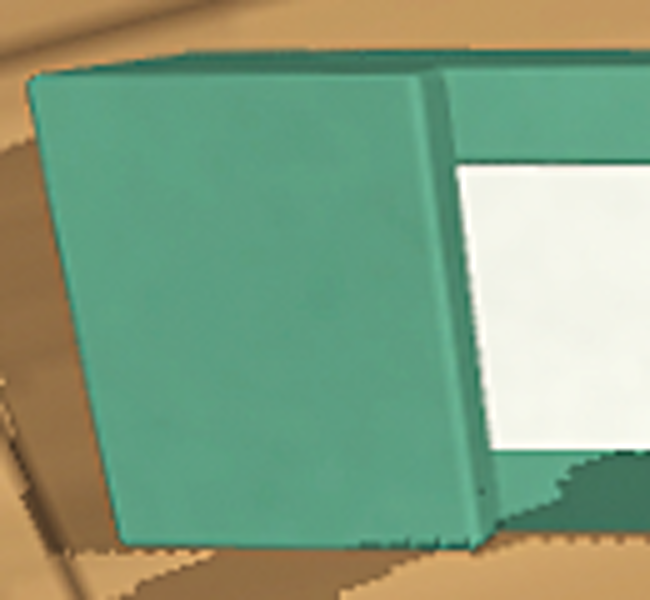

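View pics/c7.png

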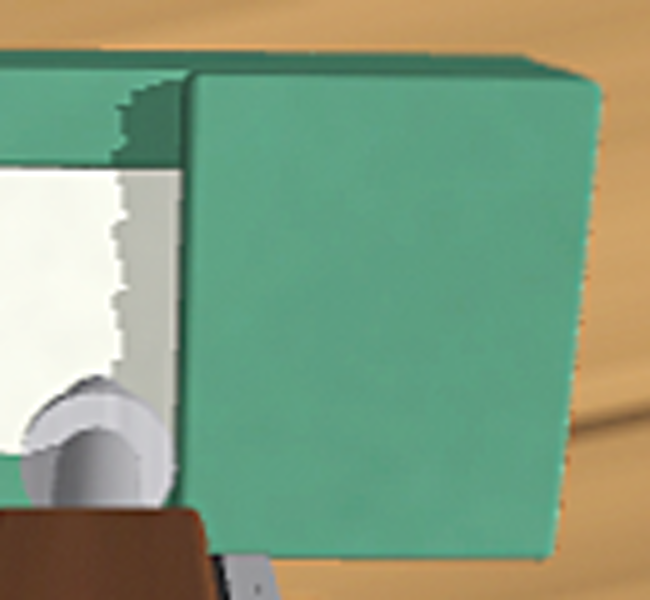

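```bash
python3 - <<'E'
from h import *
a=np.load('pics/w4_pose.npy'); pose=(a[:3],a[3:]); print(a[:3])
L=lambda u,v:crop(u,v,95,130,5); Q=lambda u,v:crop(u,v,300,130,5)
X=np.vstack([atz('wrist',[p],.057,pose) for p in [L(30,75),L(122,545),Q(600,85),Q(550,558)]])
S=np.vstack([atz('wrist',[p],.045,pose) for p in [L(457,165),L(491,450),Q(182,168)]])
print(X,X.mean(0)); 
# model: rack coords; wrist image up = toward base(-x), right = +y
m=np.array([[-.05,-.155],[.05,-.155],[-.05,.155],[.05,.155],[-.03,-.075],[.03,-.075],[-.03,.075]])
P=np.vstack([X,S])[:,:2]
c=m.mean(0);d=P.mean(0);U,_,V=np.linalg.svd((m-c).T@(P-d)); Rm=(V.T@U.T); t=d-Rm@c
print(Rm, 'yaw',np.degrees(np.arctan2(Rm[1,0],Rm[0,0])),'C',t); print((P-(m@Rm.T+t)).round(4))
for z in (.1103,): 
    tp=atz('wrist',[Q(98,377)],z,pose)[0]; print('tip edge',tp, tp[:2]-a[:2], Rm.T@(tp[:2]-t), 'ee in rack',Rm.T@(a[:2]-t))
# top cross-check
T2=lambda u,v:crop(u,v,315,210,6)
Y=np.vstack([atz('top',[T2(*p)],.057) for p in [(628,207),(595,378),(98,87),(62,252)]]); print('top centre',Y.mean(0))
print(s:=None)
M=R.from_quat(np.roll(a[3:],-1)).as_matrix(); print('tool yaw',np.degrees(np.arctan2(M[1,0],M[0,0])), M[:,2],M[:,1])
E
```

```text
[ 0.49928756 -0.12968139  0.18384309]
[[ 0.40521267 -0.32458825  0.057     ]
 [ 0.50072675 -0.34699244  0.057     ]
 [ 0.47364902 -0.02767372  0.057     ]
 [ 0.56813168 -0.0489892   0.057     ]] [ 0.48693003 -0.1870609   0.057     ]
[[ 0.97501846  0.22212382]
 [-0.22212382  0.97501846]] yaw -12.833806108084627 C [ 0.48710356 -0.18723539]
[[ 0.0013  0.0027]
 [-0.0007  0.0025]
 [ 0.0009 -0.0027]
 [-0.0022 -0.0018]
 [ 0.0001 -0.0001]
 [ 0.0007 -0.0006]
 [-0.0001  0.    ]]
tip edge [ 0.49332855 -0.12868231  0.1103    ] [-0.00595901  0.00099909] [-0.00693655  0.05847305] ee in rack [-0.00090449  0.05882256]
top centre [ 0.48736499 -0.18659849  0.057     ]
None
tool yaw 77.57715656251936 [-9.76586411e-01  2.15124207e-01  7.46915980e-04] [-6.01076442e-04  7.43349882e-04 -9.99999543e-01]
```

step_arm(translation=[[0.09, -0.02, -0.5], [0.09, -0.02, -1], [0.09, -0.02, -1.5], [0.09, -0.02, -1.8], [0.09, -0.02, -1.8], [0.09, -0.02, -1.8]], rotation=[[0, 0, 0], [0, 0, 0], [0, 0, 0], [0, 0, 0], [0, 0, 0], [0, 0, 0]], fingers=[20, 20, 20, 20, 20, 20])

```text
clock: 6.3
ee_pos: [0.5023, -0.1313, 0.1305]
ee_rot: [-0.551, 0.552, 0.443, -0.443]
force: [0.7, -0.2, -1.0]
gripper_width: 0.281
```

```bash
python3 - <<'E'
from h import *
s=env.read_state(); print(s['clock'],s['ee_pos'],s['force'],s['wrist_torque'],s['gripper_width'])
np.save('pics/w5_pose.npy',np.r_[s['ee_pos'],s['ee_rot']])
save('wrist','w5');save('scene','s5')
t=cv2.imread('pics/w5.png'); s=cv2.imread('pics/s5.png')
cv2.imwrite('pics/w5c.png',cv2.resize(t[130:260,250:400],None,fx=4,fy=4,interpolation=cv2.INTER_CUBIC))
cv2.imwrite('pics/s5c.png',cv2.resize(s[100:220,190:330],None,fx=5,fy=5,interpolation=cv2.INTER_CUBIC))
E
```

```text
6.3 [ 0.50226069 -0.13131697  0.13049217] [ 0.71286304 -0.16842142 -0.96065545] [ 0.01877104  0.00025523 -0.04768636] 0.2807815561328339
```

View pics/w5c.png

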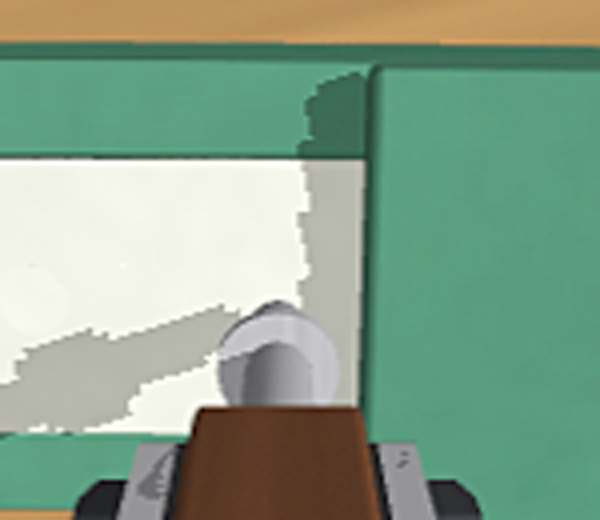

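View pics/s5c.png

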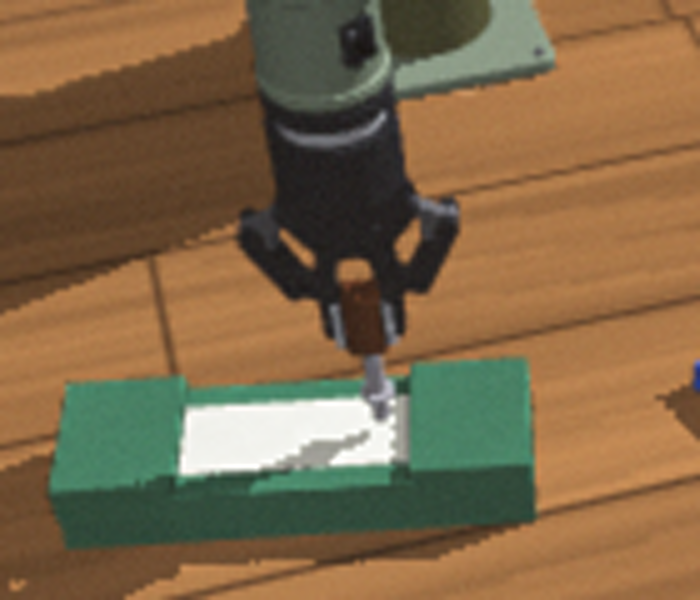

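```bash
cat >> h.py <<'E'
th=np.radians(-12.6); RM=np.array([[np.cos(th),-np.sin(th)],[np.sin(th),np.cos(th)]]); C=np.array([.4872,-.187])
def rk(p): return (np.asarray(p)[...,:2]-C)@RM
E
python3 - <<'E'
from h import *
a=np.load('pics/w5_pose.npy'); pose=(a[:3],a[3:])
W=lambda u,v:crop(u,v,250,130,4)
print('ee',rk(a[:3]))
print('tip edge',rk(atz('wrist',[W(278,302)],.0545,pose)))
print('strip edges',rk(atz('wrist',[W(150,158),W(60,434),W(366,160)],.045,pose)))
print('circle?',rk(atz('wrist',[W(33,300)],.045,pose)))
t=cv2.imread('pics/w5.png')[160:250,170:350].astype(float)
g=t.mean(2); e=np.clip((g-205)*6,0,255); print(g.max())
cv2.imwrite('pics/c8.png',cv2.resize(e.astype(np.uint8),None,fx=4,fy=4,interpolation=cv2.INTER_CUBIC))
E
```

```text
ee [0.0025511  0.05762739]
tip edge [[-0.0025283   0.05720679]]
strip edges [[-0.02996759  0.03124345]
 [ 0.03077392  0.00980548]
 [-0.02968776  0.07490979]]
circle? [[0.00018842 0.00575261]]
255.0
```

View pics/c8.png

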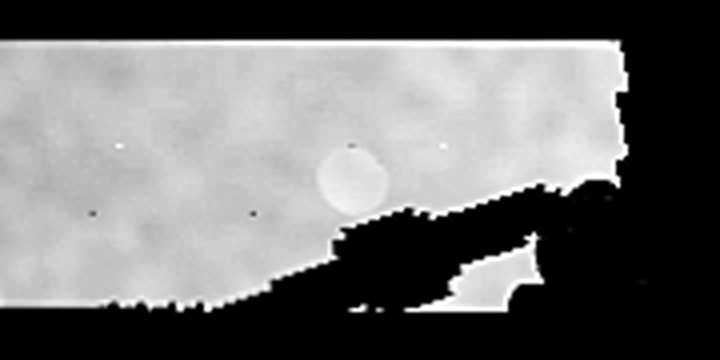

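The strip's plug shows faintly at about (258,205) in the wrist picture, near rack y ≈ +6 mm. The tip is at y ≈ +57 mm. I'll descend gently now.

step_arm(translation=[[-0.02, 0, -0.12], [-0.02, 0, -0.2], [-0.02, 0, -0.22], [-0.02, 0, -0.24], [-0.02, 0, -0.26], [-0.02, 0, -0.28], [-0.02, 0, -0.3], [-0.02, 0, -0.32], [-0.02, 0, -0.34]], rotation=[[0, 0, 0], [0, 0, 0], [0, 0, 0], [0, 0, 0], [0, 0, 0], [0, 0, 0], [0, 0, 0], [0, 0, 0], [0, 0, 0]], fingers=[20, 20, 20, 20, 20, 20, 20, 20, 20])

```text
clock: 7.3
ee_pos: [0.5017, -0.1315, 0.1208]
ee_rot: [-0.551, 0.552, 0.443, -0.443]
force: [-1.9, 1.8, 7.2]
gripper_width: 0.273
```

step_arm(translation=[[0, 0, 0.02], [0, 0, 0.02], [0, 0, 0.02]], rotation=[[0, 0, 0], [0, 0, 0], [0, 0, 0]], fingers=[20, 20, 20])

```text
clock: 7.6
ee_pos: [0.5016, -0.1315, 0.1209]
ee_rot: [-0.551, 0.552, 0.443, -0.442]
force: [-0.9, 0.1, 4.3]
gripper_width: 0.278
```

```bash
python3 - <<'E'
from h import *
s=env.read_state(); print(s['clock'],s['ee_pos'],rk(s['ee_pos']),s['force'],s['wrist_torque'],s['gripper_width'])
E
```

```text
7.6 [ 0.50155299 -0.1314903   0.1209194 ] [0.00189826 0.05730385] [-0.89718629  0.13731466  4.2567335 ] [ 0.13245175  0.26149012 -0.02195918] 0.27771955266381665
```

About 5 N of contact. Now I'll slide along −y.

step_arm(translation=[[-0.03, -0.13, 0], [-0.06, -0.26, 0], [-0.09, -0.39, 0], [-0.12, -0.52, 0], [-0.145, -0.65, 0], [-0.175, -0.78, 0], [-0.2, -0.91, 0], [-0.23, -1.04, 0]], rotation=[[0, 0, 0], [0, 0, 0], [0, 0, 0], [0, 0, 0], [0, 0, 0], [0, 0, 0], [0, 0, 0], [0, 0, 0]], fingers=[20, 20, 20, 20, 20, 20, 20, 20])

```text
clock: 8.4
ee_pos: [0.4947, -0.1628, 0.1209]
ee_rot: [-0.551, 0.552, 0.443, -0.442]
force: [0.5, 3.2, 6.1]
gripper_width: 0.278
```

```bash
python3 - <<'E'
from h import *
s=env.read_state(); print(s['clock'],s['ee_pos'],rk(s['ee_pos']),s['force'],s['wrist_torque'],s['gripper_width'])
np.save('pics/w6_pose.npy',np.r_[s['ee_pos'],s['ee_rot']])
save('wrist','w6')
t=cv2.imread('pics/w6.png')
cv2.imwrite('pics/w6c.png',cv2.resize(t[130:260,250:400],None,fx=4,fy=4,interpolation=cv2.INTER_CUBIC))
g=t[160:250,170:350].astype(float).mean(2); e=np.clip((g-205)*6,0,255)
cv2.imwrite('pics/c9.png',cv2.resize(e.astype(np.uint8),None,fx=4,fy=4,interpolation=cv2.INTER_CUBIC))
E
```

```text
8.4 [ 0.49469581 -0.16283268  0.12087856] [0.00204335 0.02522046] [0.46261861 3.16630771 6.08614978] [ 0.81798681 -0.20512139 -0.0641014 ] 0.2778189097032873
```

View pics/w6c.png

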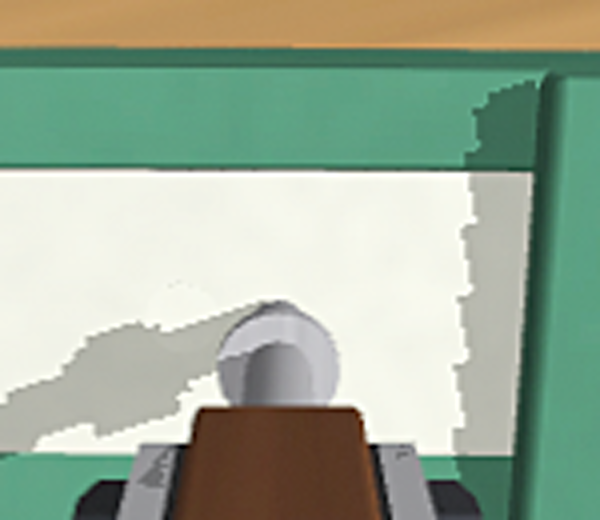

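View pics/c9.png

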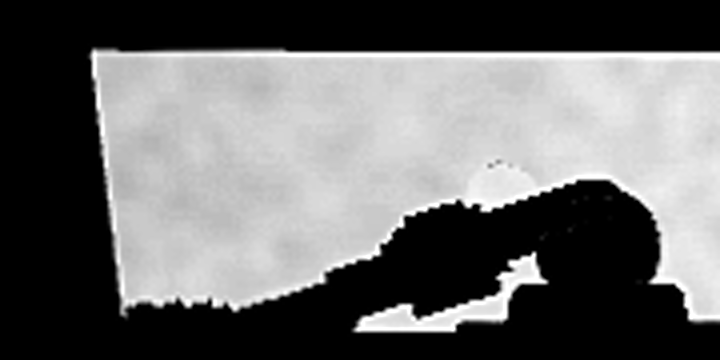

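```bash
python3 - <<'E'
from h import *
a=np.load('pics/w6_pose.npy'); pose=(a[:3],a[3:])
W=lambda u,v:crop(u,v,250,130,4)
print('tip edge',rk(atz('wrist',[W(278,302)],.045,pose)))
print('plug top edge',rk(atz('wrist',[crop(500,162,170,160,4)],.045,pose)))
print('strip edge',rk(atz('wrist',[W(150,170),W(500,170)],.045,pose)))
E
```

```text
tip edge [[-0.00305647  0.0248468 ]]
plug top edge [[-0.00719568  0.00525412]]
strip edge [[-2.98584824e-02 -8.19906686e-05]
 [-3.00585791e-02  6.79333505e-02]]
```

step_arm(translation=[[-0.05, -0.13, 0], [-0.08, -0.26, 0], [-0.11, -0.39, 0], [-0.125, -0.47, 0], [-0.14, -0.53, 0], [-0.15, -0.58, 0], [-0.16, -0.63, 0], [-0.16, -0.63, 0]], rotation=[[0, 0, 0], [0, 0, 0], [0, 0, 0], [0, 0, 0], [0, 0, 0], [0, 0, 0], [0, 0, 0], [0, 0, 0]], fingers=[20, 20, 20, 20, 20, 20, 20, 20])

```text
clock: 9.25
ee_pos: [0.4891, -0.1817, 0.12]
ee_rot: [0.552, -0.551, -0.442, 0.443]
force: [-0.3, 0.5, -2.1]
gripper_width: 0.27
```

```bash
python3 - <<'E'
from h import *
s=env.read_state(); print(s['clock'],s['ee_pos'],rk(s['ee_pos']),s['force'],s['wrist_torque'],s['gripper_width'])
E
```

```text
9.25 [ 0.48910878 -0.18174457  0.11997212] [0.00071637 0.00554525] [-0.29515037  0.46048434 -2.104242  ] [ 1.34520024e-02 -3.38778236e-05  2.90727344e-02] 0.27032416282700733
```

The contact force is gone, so the tip is over the plug. I'll push down in small steps.

step_arm(translation=[[0, 0, -0.04], [0, 0, -0.08], [0, 0, -0.12], [0, 0, -0.16], [0, 0, -0.2]], rotation=[[0, 0, 0], [0, 0, 0], [0, 0, 0], [0, 0, 0], [0, 0, 0]], fingers=[20, 20, 20, 20, 20])

```text
clock: 9.75
ee_pos: [0.4897, -0.1815, 0.1145]
ee_rot: [0.551, -0.551, -0.443, 0.443]
force: [-0.2, -0.8, -1.6]
gripper_width: 0.278
```

step_arm(translation=[[0, 0, -0.06], [0, 0, -0.12], [0, 0, -0.18], [0, 0, -0.24], [0, 0, -0.3], [0, 0, -0.36], [0, 0, -0.42], [0, 0, -0.48]], rotation=[[0, 0, 0], [0, 0, 0], [0, 0, 0], [0, 0, 0], [0, 0, 0], [0, 0, 0], [0, 0, 0], [0, 0, 0]], fingers=[20, 20, 20, 20, 20, 20, 20, 20])

```text
clock: 10.55
ee_pos: [0.4897, -0.1815, 0.1001]
ee_rot: [-0.551, 0.552, 0.443, -0.443]
force: [-0.1, 0.1, -0.9]
gripper_width: 0.276
```

step_arm(translation=[[0, 0, -0.03], [0, 0, -0.06], [0, 0, -0.09], [0, 0, -0.12], [0, 0, -0.14], [0, 0, -0.16], [0, 0, -0.16]], rotation=[[0, 0, 0], [0, 0, 0], [0, 0, 0], [0, 0, 0], [0, 0, 0], [0, 0, 0], [0, 0, 0]], fingers=[20, 20, 20, 20, 20, 20, 20])

```text
clock: 11.25
ee_pos: [0.4897, -0.1816, 0.0961]
ee_rot: [-0.551, 0.551, 0.443, -0.443]
force: [-2.7, 1.1, 4.3]
gripper_width: 0.276
```

The collar is seated with about 5 N at the predicted height. I'll check with the cameras and then release.

```bash
python3 - <<'E'
from h import *
save('scene','s7')
s=cv2.imread('pics/s7.png')
cv2.imwrite('pics/s7c.png',cv2.resize(s[100:220,190:330],None,fx=5,fy=5,interpolation=cv2.INTER_CUBIC))
E
```

```text
(no output)
```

View pics/s7c.png

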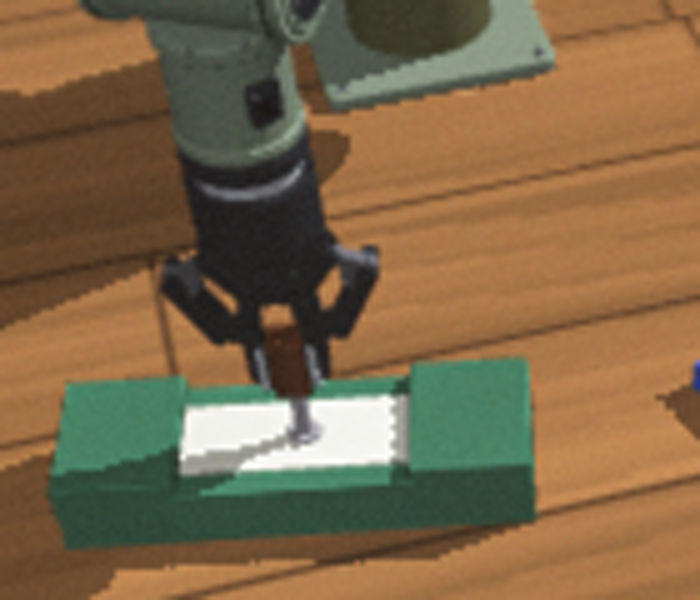

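step_arm(translation=[[0, 0, 0.01], [0, 0, 0.01], [0, 0, 0.01], [0, 0, 0.01], [0, 0, 0.01], [0, 0, 0.01], [0, 0, 0.01]], rotation=[[0, 0, 0], [0, 0, 0], [0, 0, 0], [0, 0, 0], [0, 0, 0], [0, 0, 0], [0, 0, 0]], fingers=[26, 32, 40, 50, 60, 60, 60])

```text
clock: 12.0
ee_pos: [0.4897, -0.1815, 0.0956]
ee_rot: [-0.551, 0.551, 0.443, -0.443]
force: [0.9, 0.3, 1.0]
gripper_width: 0.702
```

The scene picture shows the collar resting on the strip. The fingers are now open to 60 mm, so I'll retreat straight up.

step_arm(translation=[[0, 0, 0.3], [0, 0, 0.8], [0, 0, 1.5], [0, 0, 2.2], [0, 0, 3], [0, 0, 3.8], [0, 0, 4.2], [0, 0, 4.2], [0, 0, 4.2]], rotation=[[0, 0, 0], [0, 0, 0], [0, 0, 0], [0, 0, 0], [0, 0, 0], [0, 0, 0], [0, 0, 0], [0, 0, 0], [0, 0, 0]], fingers=[60, 60, 60, 60, 60, 60, 60, 60, 60])

```text
clock: 12.9
ee_pos: [0.4893, -0.1813, 0.2212]
ee_rot: [0.552, -0.551, -0.442, 0.443]
force: [0.1, -0.7, -0.1]
gripper_width: 0.699
```

```bash
python3 - <<'E'
from h import *
s=env.read_state(); print(s['clock'],s['ee_pos'],s['force'])
a=save('wrist','w8');save('scene','s8')
t=cv2.imread('pics/w8.png')
s=cv2.imread('pics/s8.png')
cv2.imwrite('pics/s8c.png',np.hstack([cv2.resize(s[130:220,190:290],None,fx=4,fy=4,interpolation=cv2.INTER_CUBIC),cv2.resize(t[120:210,270:370],None,fx=4,fy=4,interpolation=cv2.INTER_CUBIC)]))
E
```

```text
12.9 [ 0.48931063 -0.18132037  0.22115887] [ 0.14509743 -0.6555161  -0.06728495]
```

View pics/s8c.png

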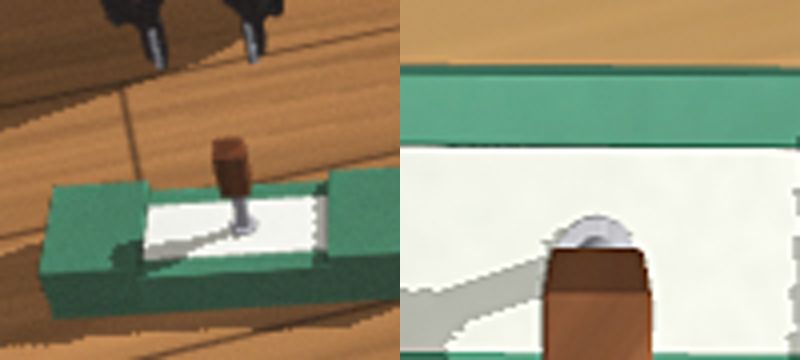

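View pics/s8.png

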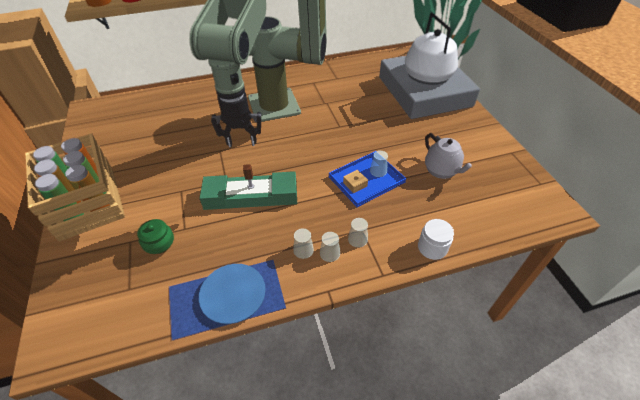

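```bash
python3 - <<'E'
from h import *
print('top',rk(atz('scene',[crop(230,146,190,130,4)],.135)),'collar',rk(atz('scene',[crop(242,228,190,130,4)],.049)))
s=env.read_state(); pose=(s['ee_pos'],s['ee_rot'])
t=cv2.imread('pics/w8.png'); cv2.imwrite('pics/w8c.png',cv2.resize(t[160:240,280:360],None,fx=7,fy=7,interpolation=cv2.INTER_CUBIC))
E
```

```text
top [[-0.00122209  0.00995167]] collar [[0.0057783 0.0070785]]
```

View pics/w8c.png

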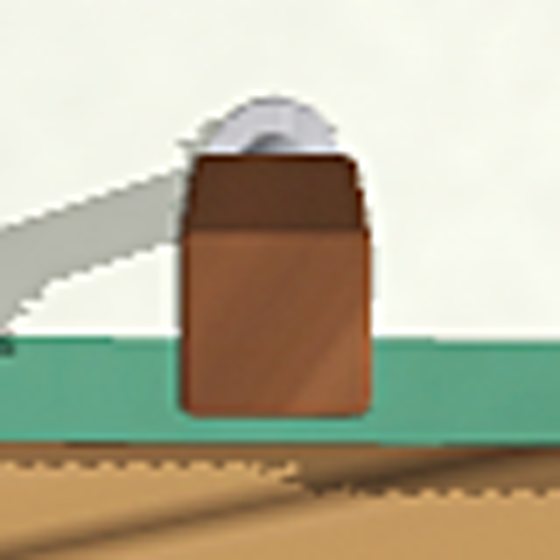

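```bash
python3 - <<'E'
from h import *
s=env.read_state(); pose=(s['ee_pos'],s['ee_rot']); W=lambda u,v:crop(u,v,280,160,7)
print('head',rk(atz('wrist',[W(276,322)],.135,pose)))
print('head corners',rk(atz('wrist',[W(185,231),W(370,231),W(370,415),W(181,410)],.135,pose)))
print('collar top edge',rk(atz('wrist',[W(275,97)],.048,pose)),'+0.011 in x')
env.job_done()
E
```

```text
head [[-0.00194414  0.00573577]]
head corners [[-0.01316723 -0.00503672]
 [-0.01322371  0.01679868]
 [ 0.00985197  0.01717883]
 [ 0.00926608 -0.00575372]]
collar top edge [[-0.01249651  0.00562573]] +0.011 in x
the job is handed in; nothing more can be done
```

The cup post is seated in the rack's hidden hole with its collar on the white strip, released and standing upright. I handed the job in at about 13 s of the 58 s allowed; no verdict came back.

- **Lift and contact:** I gripped the post's head and lifted it straight out of the block. I set the tip on the strip at rack y ≈ +57 mm with about 5 N, and it peaked near 8 N on touching down.
- **Finding the hole:** I slid the post in the −y direction along the strip's middle. The force vanished at y ≈ +5.5 mm, and the post sank with no resistance until the collar met the strip, 24.8 mm lower against 25 mm expected. I pressed it home with about 5 N. The highest force I read was about 8 N, but I only had readings at the end of each move.
- **Hidden plug:** An enhanced wrist picture showed the plug faintly beforehand, at y ≈ +5.5 mm. I used that to choose where to slow down, and it agreed with where the post dropped.
- **Last checks:** The wrist picture puts the head centre and collar centre within about 1 mm of each other, so the post is upright. The cups, teapot and sugar bowl look unmoved by eye in the scene picture; I didn't measure them. The gripper is about 90 mm above the post.
- **One disagreement:** The scene camera put the collar about 7 mm (x) and 3 mm (y) from the head. I attribute most of the x gap to seeing only the collar's front half, and I trusted the closer wrist view.

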